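Open the big pebble pot

ROBOT

A 6-joint arm with a two-finger parallel gripper is mounted at the origin on the work surface. World frame = base frame: x ahead of the robot, y to its left, z up, the work surface at z = 0. Lengths are in m, angles in rad, forces in N, time in s.
With the tool pointing down it reaches from about 0.4 to 0.825 m from the base axis. Payload 7 kg.
Tool frame: the origin (TCP) lies between the finger pads; the fingertips stand 25 mm ahead of it and the grasp point (between the pads) lies 6 mm ahead of it; z points along the fingers, y is the line along which they close (so a half turn about z gives the same grasp; the last joint's range is limited). The gripper opens to 85 mm and grips with 20 to 120 N. Pads are 22 mm wide; open, the fingers measure 114 mm over their backs; the gripper's body (76 mm by 85 mm) begins 54 mm behind the grasp point. The pads swing forward as they close: fully open they stand 13 mm farther back than shut.
Start: joints at [1.525, 0.359, 0.012, 0, -1.224, -0.288], TCP at [0.221, 0.638, 0.256] pointing down, gripper open.
Joint ranges: [-3.07, 3.07], [-1.43, 2.12], [-1.02, 1.25], [-3.03, 1.67], [-3.05, -0], [-3.03, 3.03]. Speed limits (rad/s): [2.39, 2.39, 3.01, 3.14, 3.14, 3.14].

INTERFACE

Orientations are given as a 3x3 rotation matrix whose columns are the frame's x, y, z axes.
In Python, from bench import env, kin, telemetry, viewer, workorder gives the robot as it stands. Calls block until the motion is done:
- env.movep(position, orientation): joint-space move of the TCP to a pose.
- env.movel(position, ori=None, v=0.15): straight line of the TCP; ori=None keeps the orientation; v is the mean speed in m/s.
- env.set_joints(angles): joint-space move.
- env.let_go() and env.grasp(grasp_force=None): open the fingers fully, or close them until they stop; grasp_force is the grip in N (None keeps the last).
- env.dwell(seconds).
- kin.inverse_kinematics(position, orientation): joint angles nearest the present ones, or None.
- telemetry.state(): the state.
- viewer.snapshot(name): name is "side" or "top" or "wrist"; returns a dict with "pixels" (480x640x3 uint8, blue, green, red), "K" (3x3 intrinsics, pixels), "extrinsics" (4x4, takes a point from world to camera coordinates); the wrist camera has in their place "T_tool_cam" (4x4, takes a point from camera to tool coordinates, whose origin is the TCP and whose axes are the flange's). Camera axes: x right, y down, z forward; pixel columns grow to the right and rows downward; lengths in m; the calibration is good to about 2 mm. The wrist camera is an equidistant fisheye: a pixel r from the principal point sees the ray r / f radians off the axis. A picture is of the moment at which its call begins: read the wrist's pose just before it. There is no depth.
A pose or a line that the arm cannot do raises env.PlanningError and nothing moves.
- workorder.sign_off(): hands the job in; it is judged then, once.
Trained networks look in a picture, given as the dict that the camera call returned (one of the last four; its "shot" number tells which), for a name from the list of things; names that differ only in an ending like _2 or _b are one class to them, and where a whole thing is asked for, a point or a joint stands for the part that bears it (a point fixed in the world has none). Each returns a list of dicts, best first, with "score" (0 to 1); they miss things now and then, are a little off and sometimes report something else, mostly with a low value. They report only what shows in the picture. A call takes as long as a camera call. They do not tell look-alikes from the thing itself.
- viewer.boxes_of(picture, label): "location" ([x, y, z] in m, in the coordinates of the camera as it stood for that picture, good to about 4 mm: the middle of the surface that is visible of it).
The state is a dict: "time_s": time; "q": joint angles; "joint_vel": joint speeds; "effort": joint torques, N m; "eef_pos": TCP position; "tool_rot": TCP orientation; "force": force on the tool from outside, world axes, zero at the start; "wrist_torque": the same for the moment, N m; "gripper_width": finger opening in m; "gripper_force": force on a finger pad.
Only numpy, scipy, OpenCV 4.12 (cv2) and the standard library are available. Lean on these libraries where they do the work, as an engineer would, in place of code of your own. Each camera call takes 0.05 s, during which the arm holds its last target. There are 200 camera calls.

TASK

Two terracotta-coloured pots of pebbles stand on the craft bench, each closed by a loose wooden lid with a knob. Lift the lid off the bigger pot and set it down gently (not dropped), knob up, flat and wholly on the square plywood board. Leave both pots standing where they are and the smaller pot closed.

Things in the scene. Friction and masses are not known exactly. Their poses are not given: they have to be found in the camera images.
- big_lid_knob (a point): Lid of the bigger pot: pale wooden disc 116 mm across, 8 mm thick, with a plug 88 mm across, 8 mm deep under it and an upright dark cylindrical knob, 24 mm across, 34 mm tall, in the middle of its top; about 0.11 kg. Lies loose on the rim, plug in the mouth with about 6 mm play. Point: the knob's centre, 17 mm above the disc's upper face, 33 mm above the underside of the plug; z up along the knob.
- big_pot: The bigger terracotta-coloured pot, round, 110 mm across at the rim and 125 mm tall, holding pebbles, about 0.96 kg with its pebbles; loose on the bench. Origin at the centre of its underside, z up. With its lid it stands 167 mm high.
- small_lid_knob (a point): The lid of the smaller pot, which must stay on: like the other but 92 mm across, with the same knob; the pot under it is 86 mm across and 85 mm tall, 127 mm with its lid. This point is the centre of the knob, 110 mm above the bench.
- board: Bare square plywood board, 180 x 180 mm and 12 mm thick, fixed on the bench. Origin at the centre of its underside, z up, x and y along its edges. A lid laid on it rests on its plug, so its knob's centre is then 45 mm above the bench.
There are look-alikes about, which are no part of the job. What is shaped like the part that bears small_lid_knob but blue or purple is not meant.

How it is judged:
On the way:
1. the big lid has been lifted clear of its pot, its plug out of the mouth (z of big_lid_knob in the frame of big_pot above 0.165 m), for 0.1 s.
At the end, for the whole second after the job is handed in: The big lid rests on the board, knob up, level within 10 degrees, its centre within 36 mm of the board's centre along each edge; the big pot stands upright within 30 mm of its start; the small lid is level and within 30 mm of its start (x of big_lid_knob in the frame of board between -0.036 and 0.036 m and y of big_lid_knob in the frame of board between -0.036 and 0.036 m and z of big_lid_knob in the frame of board between 0.038 and 0.055 m and angle between each of big_lid_knob, big_pot, small_lid_knob's own z axis and vertical below 0.17 rad and linear speed of big_lid below 0.02 m/s and distance of each of big_pot, small_lid_knob from where it was at the start of the episode below 0.03 m); the robot touches nothing.
It fails at once if the big lid is dropped (falls free faster than 0.7 m/s, about 25 mm) (linear speed of big_lid above 0.7 m/s and contact force between the fingers and big_lid below 0.1 N).
It fails at once if the big pot is tipped or pushed more than 30 mm (angle between big_pot's own z axis and vertical above 0.35 rad or distance of big_pot from where it was at the start of the episode above 0.03 m).
It fails at once if the small pot's lid is disturbed by more than 30 mm (distance of small_lid_knob from where it was at the start of the episode above 0.03 m).
It also fails if it takes over 43 s, if anything falls off the work surface, if the arm or the gripper's body presses on something with over 40 N, if the wrist force passes 120 N, or if a joint passes its speed limit or range.

## Working session

There is one attempt and no reset: what is moved stays moved. The work goes in short steps, each a Python script; the robot and the scene stay as the last script left them, time stands still between calls to the robot, and variables do not carry over. Pictures are saved under pics/ and viewed, at most 10 in all, crops included, and the job is handed in when it is done.

```bash
mkdir -p pics; cat > h.py <<'E'
import numpy as np, cv2
from bench import env, kin, telemetry, viewer, workorder
def world(p,loc):
    T=np.linalg.inv(p["extrinsics"]); return (T@np.r_[loc,1])[:3]
def pix(p,loc):
    u=np.array(p["K"])@np.array(loc); return (u[:2]/u[2]).round()
E
python3 - <<'E'
from h import *
ims=[]
for c in ["top","side"]:
    p=viewer.snapshot(c); ims.append(p["pixels"]); cv2.imwrite(f"pics/{c}0.png",p["pixels"])
    for l in ["big_lid_knob","big_pot","small_lid_knob","board"]:
        for d in viewer.boxes_of(p,l): print(c,l,round(d["score"],2),world(p,d["location"]).round(3),pix(p,d["location"]))
E
```

```text
top big_lid_knob 0.64 [ 0.543 -0.268  0.133] [474. 205.]
top big_pot 0.8 [ 0.52  -0.237  0.055] [449. 226.]
top small_lid_knob 0.88 [0.601 0.243 0.015] [217. 192.]
top small_lid_knob 0.77 [0.326 0.271 0.017] [198. 322.]
top small_lid_knob 0.71 [0.46  0.287 0.094] [183. 251.]
top board 0.61 [ 0.526 -0.023  0.012] [342. 227.]
side big_lid_knob 0.77 [ 0.546 -0.285  0.138] [435. 316.]
side big_pot 0.88 [ 0.532 -0.315  0.068] [431. 375.]
side small_lid_knob 0.96 [0.6   0.232 0.016] [348. 221.]
side small_lid_knob 0.86 [0.328 0.263 0.014] [228. 231.]
side small_lid_knob 0.56 [0.458 0.273 0.096] [282. 189.]
side board 0.75 [ 0.52  -0.04   0.019] [353. 290.]
```

View pics/top0.png

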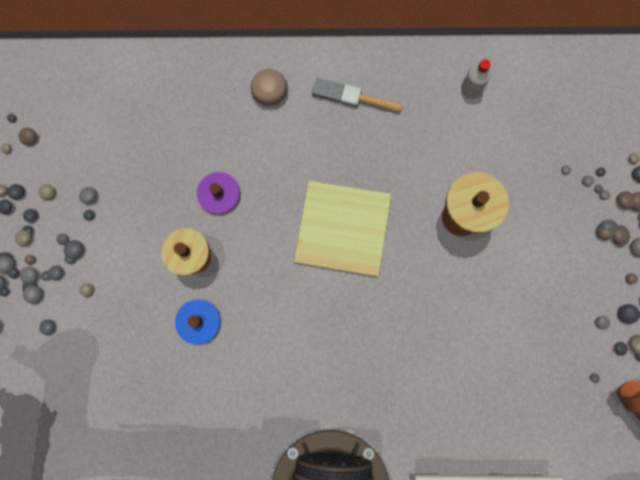

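View pics/side0.png

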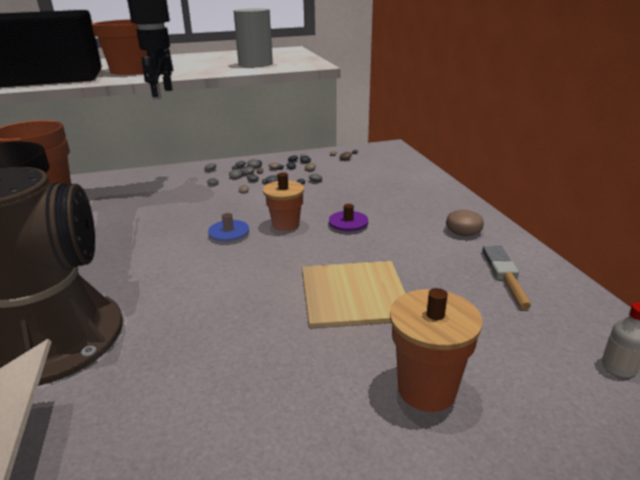

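The top view shows the big pot's pale lid with its dark knob at about (481,199) and the board centred at (343,228). The small pot's pale lid is at (186,251). Loose lids lie at (218,193), purple, and (198,322), blue; both are look-alikes. The pot at (477,204) is the bigger one: its lid is larger and the networks put it 0.13–0.14 m high. I'll confirm it in an enlarged crop.

```bash
cat >> h.py <<'E'
def onplane(p,uv,z):
    T=np.linalg.inv(p["extrinsics"]); d=T[:3,:3]@np.linalg.inv(p["K"])@np.r_[uv,1]; o=T[:3,3]
    return o+d*(z-o[2])/d[2]
E
python3 - <<'E'
from h import *
t=viewer.snapshot("top"); s=viewer.snapshot("side")
a=cv2.resize(t["pixels"][160:250,430:525],None,fx=4,fy=4,interpolation=2)
b=cv2.resize(s["pixels"][280:420,370:500],None,fx=3,fy=3,interpolation=2)
H=max(a.shape[0],b.shape[0]); c=np.zeros((H,a.shape[1]+b.shape[1],3),np.uint8)
c[:a.shape[0],:a.shape[1]]=a; c[:b.shape[0],a.shape[1]:]=b; cv2.imwrite("pics/crop1.png",c)
def cen(p,x0,y0,x1,y1,f):
    m=f(cv2.cvtColor(p["pixels"],cv2.COLOR_BGR2HSV)[y0:y1,x0:x1].astype(int)).astype(np.uint8)
    n,l,st,ce=cv2.connectedComponentsWithStats(m); i=1+st[1:,4].argmax(); 
    return ce[i]+[x0,y0], st[i], (l==i).astype(np.uint8)
dark=lambda h:h[...,2]<110
pale=lambda h:(h[...,0]>12)&(h[...,0]<40)&(h[...,1]>70)&(h[...,2]>120)
for n,p,bx in [("top",t,(468,185,500,212)),("side",s,(420,284,455,325))]:
    c,st,_=cen(p,*bx,dark); print(n,"knob",c,st,onplane(p,c,.15))
c,st,m=cen(t,440,165,520,245,pale); 
hull=cv2.convexHull(cv2.findContours(m,0,1)[0][0]); (x,y),(w,h),_=cv2.fitEllipse(hull); e=np.array([x+440,y+165]); print("lid",e,w,h,onplane(t,e,.133))
c,st,m=cen(t,285,170,400,285,pale); r=cv2.minAreaRect(cv2.findContours(m,0,1)[0][0])
P=np.array([onplane(t,q+[285,170],.012) for q in cv2.boxPoints(r)]); print("board",P.round(3),P.mean(0),np.linalg.norm(P[1]-P[0]),np.linalg.norm(P[2]-P[1]))
E
```

```text
top knob [479.75956284 199.3715847 ] [  4   7  17  16 183] [ 0.54876658 -0.27443715  0.15      ]
side knob [436.19163763 304.01045296] [  5   4  22  33 574] [ 0.55004859 -0.27710963  0.15      ]
lid [477.1740036  201.86962128] 59.169498443603516 62.212039947509766 [ 0.54851062 -0.27432537  0.133     ]
board [[ 0.451  0.078  0.012]
 [ 0.627  0.051  0.012]
 [ 0.596 -0.128  0.012]
 [ 0.422 -0.097  0.012]] [ 0.52409848 -0.02431397  0.012     ] 0.17861891306478248 0.18186023231132245
```

View pics/crop1.png

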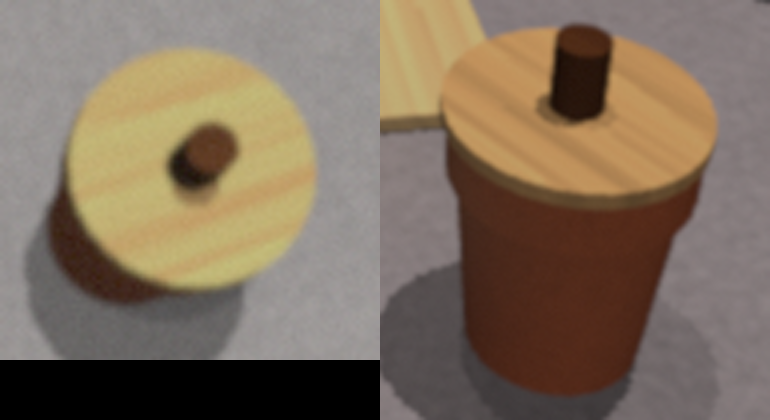

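The crop confirms a terracotta pot with a pale, undamaged lid and an upright dark knob. The knob measures (0.549, -0.275, 0.150) and two cameras agree within 3 mm. The fitted board measures 0.179 × 0.182 m, as it should. Now I'll move above the knob and check with the wrist camera.

```bash
python3 - <<'E'
from h import *
s=telemetry.state(); print(np.round(s["tool_rot"],3).tolist(), s["time_s"], s["force"])
q0=np.array(s["q"]); best=None
for a in np.arange(0,np.pi*2,np.pi/12):
    c,n=np.cos(a),np.sin(a); R=np.array([[c,n,0],[n,-c,0],[0,0,-1]])
    qs=[kin.inverse_kinematics(p,R) for p in ([.549,-.2755,.27],[.549,-.2755,.164],[.524,-.024,.27],[.524,-.024,.06])]
    if any(q is None for q in qs): continue
    cost=max(abs(np.array(q)-q0)[1:].max() for q in qs)+ (max(abs(q[5]) for q in qs)>2.8)*5
    if best is None or cost<best[0]: best=(cost,a,R,qs)
print(best[0],best[1],np.round(best[3],2).tolist()); R=best[2]; np.save("R.npy",R)
env.movel([.221,.638,.32])
env.movep([.549,-.2755,.27],R)
s=telemetry.state(); print(s["eef_pos"],s["time_s"])
p=viewer.snapshot("wrist"); cv2.imwrite("pics/w1.png",p["pixels"])
T=np.eye(4);T[:3,:3]=s["tool_rot"];T[:3,3]=s["eef_pos"]; M=T@p["T_tool_cam"]
for d in viewer.boxes_of(p,"big_lid_knob"): print(d["score"],(M@np.r_[d["location"],1])[:3])
# predicted pixel of the knob's top centre and foot
for z in (.167,.133):
    v=(np.linalg.inv(M)@[.549,-.2755,z,1])[:3]; th=np.arctan2(np.hypot(v[0],v[1]),v[2]); K=np.array(p["K"])
    print(z,K[:2,2]+K[0,0]*th*v[:2]/np.hypot(v[0],v[1]))
E
```

```text
[[0.945, -0.328, 0.0], [-0.328, -0.945, -0.0], [0.0, 0.0, -1.0]] 0.6 [-0.557116   -0.19398082 -0.48014688]
0.5682456677647463 4.45058959258554 [[-0.15, 0.25, -0.11, 0.0, -1.21, -0.11], [-0.15, 0.33, -0.25, 0.0, -0.99, -0.11], [0.33, 0.1, -0.3, 0.0, -1.17, -0.59], [0.33, 0.33, -0.56, 0.0, -0.68, -0.59]]
[ 0.54934879 -0.27491932  0.26998959] 4.5667
0.66 [ 0.55045864 -0.28281636  0.12756947]
0.167 [324.8743165  253.91315772]
0.133 [324.79459097 239.09262987]
```

View pics/w1.png

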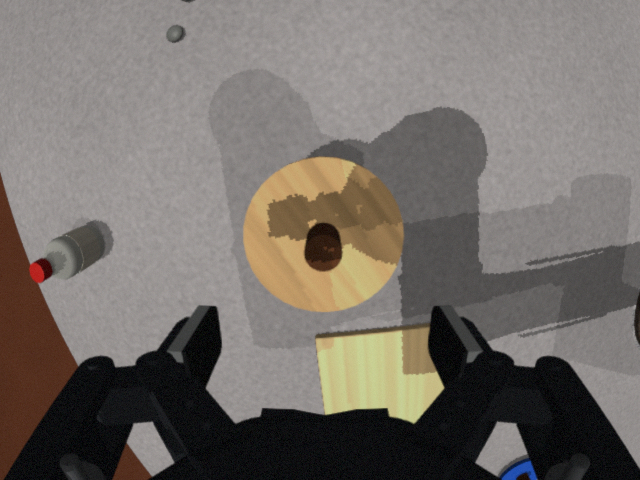

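The wrist view shows the knob's top at about (323,253), against a predicted (325,254). It is centred between the fingers, so I'll grasp and lift.

```bash
python3 - <<'E'
from h import *
x=[.549,-.2755]
def rep(n):
    s=telemetry.state(); print(n,np.round(s["eef_pos"],4),"F",np.round(s["force"],2),"w",round(s["gripper_width"],4),s["gripper_force"],round(s["time_s"],2))
env.movel(x+[.165],v=.08); rep("down")
env.grasp(40); rep("grip")
env.movel(x+[.19],v=.05); rep("up25")
env.movel(x+[.27],v=.1); rep("up")
p=viewer.snapshot("side"); cv2.imwrite("pics/s2.png",p["pixels"])
E
```

```text
down [ 0.5493 -0.2756  0.1656] F [-1.36 -0.53 -0.35] w 0.0852 0.0 6.13
grip [ 0.5492 -0.2756  0.1653] F [-0.84 -1.09  2.12] w 0.0227 39.36252415180206 6.72
up25 [ 0.5489 -0.2754  0.19  ] F [ 0.13  0.43 -1.44] w 0.0229 39.22389328479767 7.38
up [ 0.5486 -0.2753  0.2692] F [ 0.28  0.77 -1.77] w 0.0227 39.22405421733856 8.32
```

View pics/s2.png

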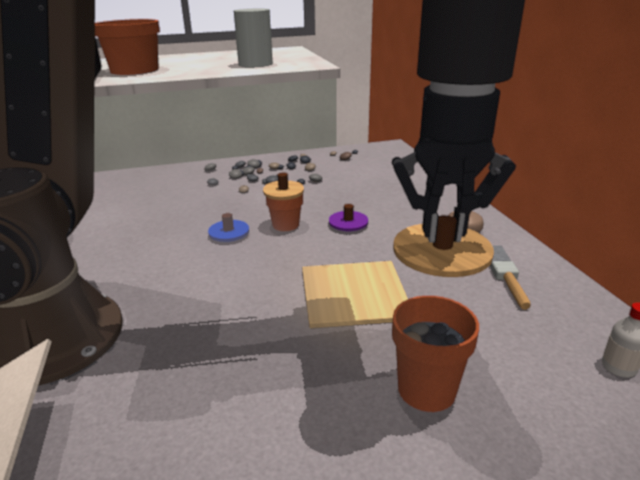

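The lid is held level at (443,247), and the open pot at (433,350) is where it was. Next I'll carry the lid to the board and lower it until contact is felt.

```bash
python3 - <<'E'
from h import *
R=np.load("R.npy"); x=[.524,-.024]
env.movep(x+[.20],R); env.movel(x+[.066],v=.1); env.dwell(.3)
f0=telemetry.state()["force"][2]
z=.066
while z>.056:
    z-=.001; env.movel(x+[z],v=.02); env.dwell(.1); s=telemetry.state(); df=s["force"][2]-f0
    print(round(z,3),round(s["eef_pos"][2],4),round(df,2))
    if df>2.5: break
p=viewer.snapshot("side"); cv2.imwrite("pics/s3.png",p["pixels"][150:420,220:520].repeat(2,0).repeat(2,1)); print(s["time_s"],s["gripper_width"])
E
```

```text
0.065 0.065 0.08
0.064 0.064 -0.13
0.063 0.063 -0.79
0.062 0.062 0.06
0.061 0.061 0.13
0.06 0.0603 3.76
13.2917 0.022569929922140453
```

View pics/s3.png

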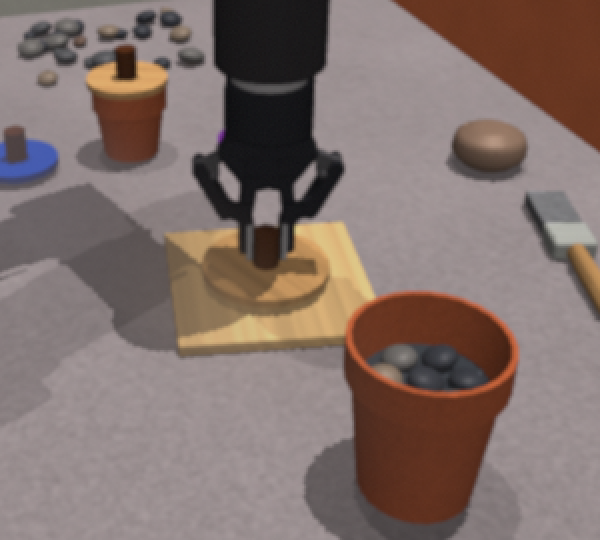

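Contact came at the expected 0.060 m, and the lid (crop position (266,270)) lies within the board. I'll release, retract and check.

```bash
python3 - <<'E'
from h import *
x=[.524,-.024]
env.let_go(); env.dwell(.3); env.movel(x+[.12],v=.06); env.movel(x+[.28],v=.15)
env.movep([.45,.05,.38],np.load("R.npy")) if kin.inverse_kinematics([.45,.05,.38],np.load("R.npy")) is not None else None
env.dwell(.3)
p=viewer.snapshot("side"); cv2.imwrite("pics/s4.png",p["pixels"])
for l in ["big_lid_knob","big_pot","small_lid_knob"]:
    for d in viewer.boxes_of(p,l): print(l,round(d["score"],2),world(p,d["location"]).round(3),pix(p,d["location"]))
s=telemetry.state(); print(s["force"],s["time_s"])
E
```

```text
big_lid_knob 0.91 [ 0.52  -0.036  0.031] [352. 283.]
big_pot 0.76 [ 0.544 -0.292  0.099] [433. 343.]
small_lid_knob 0.92 [0.328 0.26  0.017] [228. 231.]
small_lid_knob 0.69 [0.457 0.273 0.096] [282. 189.]
small_lid_knob 0.57 [0.599 0.231 0.017] [348. 220.]
[ 0.37863616  0.14728858 -0.71868695] 17.775
```

View pics/s4.png

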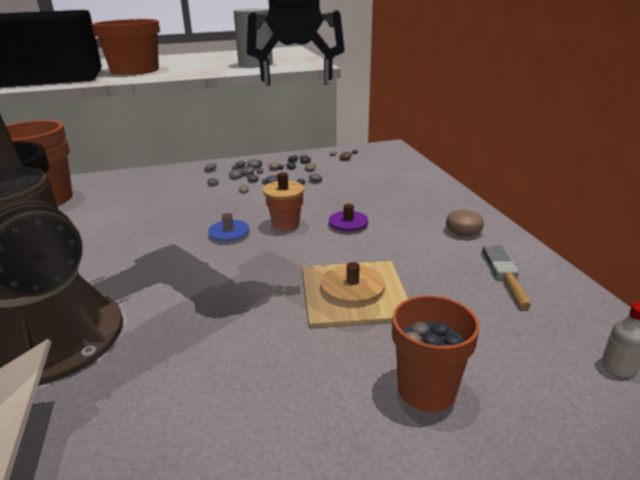

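The lid lies flat, knob up, in the middle of the board at (352,283). The big pot and the closed small pot haven't moved, and the gripper is clear.

```bash
python3 -c "
from bench import workorder
print(workorder.sign_off())"
```

```text
the job is handed in; nothing more can be done
None
```

The big pot's lid is lying flat, knob up, in the middle of the plywood board; both pots stand where they were, the small one still closed, and I handed the job in after about 18 s (no verdict was returned).

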